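# Fasten the last quarter-turn on the control box cover

## Robot

A 7-joint arm with a two-finger parallel gripper is mounted at the origin on a cart in front of the work surface, level with it; the furniture and walls round the work are solid. World frame = base frame: x ahead of the robot, y to its left, z up, the work surface at z = 0. Lengths are in mm, angles in rad, forces in N, time in s.
With the tool pointing down it reaches from about 400 to 875 mm from the base axis. Payload 4.4 kg.
Tool frame: the origin (TCP) lies at the very end of the fingers, on their centre line; the grasp point (between the pads) lies 19 mm behind it; z points along the fingers, y is the line along which they close (so a half turn about z gives the same grasp; the last joint's range is limited). The gripper opens to 85 mm and grips with 20 to 120 N. Pads are 22 mm wide; open, the fingers measure 114 mm over their backs; the gripper's body (76 mm by 85 mm) begins 54 mm behind the grasp point. The pads swing forward as they close: fully open they stand 13 mm farther back than shut.
Start: joints at [-1.413, 0.628, 0.038, 1.517, -0.027, 0.996, -0.02], TCP at [144.233, 633.81, 231.313] pointing down, gripper open.
Joint ranges: [-3.06, 3.06], [-0.37, 2.12], [-1.25, 1.32], [0.18, 2.47], [-1.1, 4.24], [0.23, 1.98], [-2.94, 2.94]. Speed limits (rad/s): [2.57, 2.57, 3.14, 3.14, 3.14, 3.14, 3.14].

## Interface

Orientations are given as a rotation vector (axis times angle).
In Python, from cell import r gives the robot as it stands. The module is installed in compiled form; this text tells all that it offers.
- The arm moves only by the shell command python3 -m creep 'ROWS' [FORCE]. ROWS is JSON, a list that holds one entry, the list of rows, each a list of 7 numbers: the finger opening in cm, from 0 to 8.54, then the shift along the tool's x, y, z in cm, then the turn, a rotation vector about the tool's x, y, z in rad. In form: [[[fingers, dx, dy, dz, ax, ay, az], ...]]. A call has exactly 5 rows; each row is the pose to reach, as a shift and turn from the pose commanded when the call began, along the tool's axes at that moment; what a row does not reach only later rows make up. A row lasts 1/8 s, in which the tool goes at most 62.5 mm and 10.7 degrees, less where a joint would pass 70% of its speed; a pose out of reach is approached as far as the arm can. A call with a gripper value outside its range is refused whole. The fingers move at their own pace and stop on an object; FORCE is the grip in N (left out, the last holds). Time passes only in rows, so rows that repeat a pose let the fingers close, or fill a call up. It gives the time, the measured TCP pose, the force, the opening and the grip force at its end, in the units of the state.
- r.state(): the state, without advancing time (a new reading comes with each control period).
- r.get_image(name): name is "scene" or "top" or "wrist"; returns the picture (480x640x3 uint8, blue, green, red); there is no depth.
- r.camera_model(name): a dict with "fx", "fy", "cx", "cy" (pixels), "cam_to_world" (4x4, takes a point from camera to world coordinates). Camera axes: x right, y up, looking along -z (the intrinsics and any distortion apply to the point x, -y, -z); pixel columns grow to the right and rows downward; lengths in mm; the calibration is good to about 2 mm. A picture is of the moment at which its call begins: read the wrist's pose just before it. camera_model takes no time and is no camera call; for the wrist camera it gives the pose at the moment of the call.
- r.finish_job(): hands the job in; it is judged then, once.
The state is a dict: "time_s": time; "joints": joint angles; "qd": joint speeds; "effort": joint torques, N m; "tool_pos": TCP position; "ee_rot": TCP orientation; "force": force on the tool from outside, world axes, zero at the start; "moment": the same for the moment, N m; "finger_gap": opening from 0.0 (shut) to 1.0 (fully open); "grasp_force": force on a finger pad.
Only numpy, scipy, OpenCV 4.12 (cv2) and the standard library are available. Lean on these libraries where they do the work, as an engineer would, in place of code of your own. Each camera call takes 0.05 s, during which the arm holds its last target. There are 200 camera calls.

## Task

Two of the three yellow-winged quarter-turn fasteners on the control box's blue cover are done up; the third still stands open, proud of the others with its wing crosswise to the row. Press that one down and turn it a quarter turn clockwise (seen from above) until its cam catches and it stays down in line with the others, then let go; leave the other two fastened.

Things in the scene. Friction and masses are not known exactly. Their poses are not given: they have to be found in the camera images.
- loose_grip (a point): The open fastener's wing: yellow bar (sizes in mm) 42 long (x axis), 10 thick (y), 24 tall, on a black disc 42 wide, 6 thick, red band low under it. The point is the wing's centre: disc face 12 below, wing top 12 above; while open 95 above the bench and 35 above the cover. Sprung up: pressed it goes down 16 at most, 3 N at first, 7 N at 10.5, 9 N at the bottom. Caught, it rests 7 lower than open.
- loose_wing (a joint): Turn of the open fastener, rad: near 0 open (wing crosswise to the row), grows clockwise from above, 1.57 caught (wing along the row), stop at 1.70. An inner pin blocks turning until the head is pressed 10.5 mm (aim for 13); kept down it turns easily. Let up after a quarter turn, within 9 degrees, it springs into a notch and is caught.
- shut_a_wing (a joint): Turn of a fastener already done up, rad: 1.57 caught; same shape and mechanism, 7 mm lower than the open one, no red band. The three stand in a row 100 mm apart, in any order, along the front of the blue cover (304 x 144 mm, 60 mm above the bench) of a grey control box fixed on the bench, its long side roughly left to right.
- shut_b_wing (a joint): Turn of the other fastener already done up, rad: 1.57 caught; as shut_a_wing.

How it is judged:
By the outcome, as a careful person would: the job done as asked, in the order asked, and still so for the second after the job is handed in, with the robot touching nothing.
It also fails if it takes over 35 s, if anything falls off the work surface, if the arm or the gripper's body presses on something with over 40 N, if the wrist force passes 120 N, or if a joint passes its speed limit or range.

## Working session

There is one attempt and no reset: what is moved stays moved. The work goes in short steps, Python scripts to look and compute and a shell command to move; the robot and the scene stay as the last step left them, time stands still between calls to the robot, and variables do not carry over. Pictures are saved under pics/ and viewed, at most 10 in all, crops included, and the job is handed in when it is done.

```bash
mkdir -p pics
python3 - <<'E'
from cell import r
import cv2,numpy as np
s=r.state();print(s['time_s'],s['tool_pos'],s['ee_rot'],s['finger_gap'])
for n in("top","scene"):
    m=r.camera_model(n);print(n,{k:np.round(v,3).tolist() for k,v in m.items() if not isinstance(v,str)})
    cv2.imwrite(f'pics/{n}0.png',r.get_image(n))
E
```

```text
0.0 [144.07366245 633.20013638 230.39401763] [-3.50817641e-01 -3.12172623e+00  2.91170545e-03] 1.0042376948819862
top {'fx': 552.103, 'fy': 552.103, 'cx': 323.561, 'cy': 239.682, 'cam_to_world': [[-0.086, 0.974, -0.209, 345.966], [-0.996, -0.084, 0.018, 36.34], [-0.0, 0.21, 0.978, 918.271], [0.0, 0.0, 0.0, 1.0]]}
scene {'fx': 506.077, 'fy': 506.077, 'cx': 320.203, 'cy': 251.78, 'cam_to_world': [[0.862, 0.33, -0.386, 182.777], [-0.508, 0.556, -0.658, -530.077], [-0.003, 0.763, 0.647, 653.775], [0.0, 0.0, 0.0, 1.0]]}
```

View pics/top0.png

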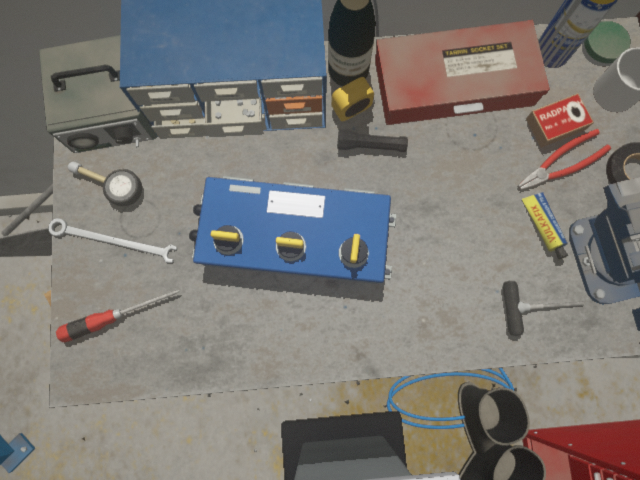

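View pics/scene0.png

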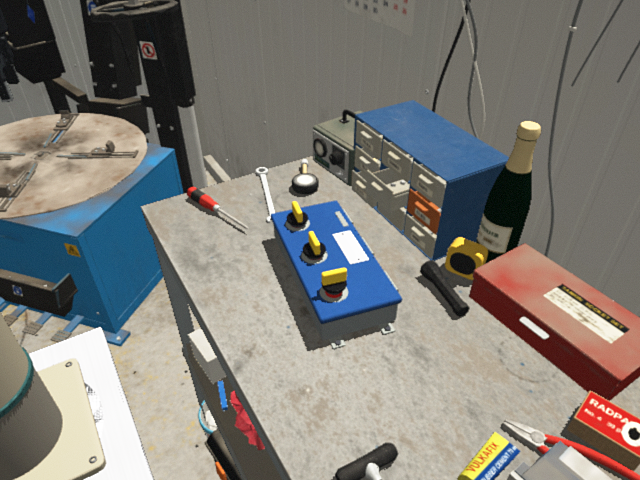

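The top view shows three wings at about (227,236), (290,242) and (353,250). The rightmost stands crosswise, and in the scene view it shows the red band at (334,280), so it is the open one. The arm is out of both views.

```bash
cat > h.py <<'E'
from cell import r
import cv2,numpy as np
from scipy.spatial.transform import Rotation as R
def ray(n,u,v,m=None):
    m=m or r.camera_model(n);T=np.array(m['cam_to_world'])
    d=T[:3,:3]@np.array([(u-m['cx'])/m['fx'],-(v-m['cy'])/m['fy'],-1]);return T[:3,3],d
def onz(n,u,v,z,m=None):
    o,d=ray(n,u,v,m);return o+d*(z-o[2])/d[2]
def yellow(im):
    h=cv2.cvtColor(im,cv2.COLOR_BGR2HSV);k=cv2.inRange(h,(20,130,110),(35,255,255))
    return [c for c in cv2.findContours(k,0,2)[0] if cv2.contourArea(c)>60]
E
python3 - <<'E'
from h import *
print({k:v for k,v in r.camera_model('top').items() if k not in('cam_to_world',)})
P={}
for n,(x0,x1,y0,y1) in dict(top=(195,395,180,285),scene=(270,400,190,340)).items():
    for c in yellow(cv2.imread(f'pics/{n}0.png')):
        (u,v),s,a=cv2.minAreaRect(c)
        if x0<u<x1 and y0<v<y1:
            b=cv2.boxPoints(((u,v),s,a)); M=cv2.moments(c);u,v=M['m10']/M['m00'],M['m01']/M['m00']
            l=max([(b[0]-b[1]),(b[1]-b[2])],key=np.linalg.norm)
            for z in (88,95,107):
                p=onz(n,u,v,z);q=onz(n,u+l[0],v+l[1],z)-p
                print(n,round(u,1),round(v,1),np.round(s,1),z,p.round(1),'len',np.hypot(*q[:2]).round(1),'yaw',np.degrees(np.arctan2(q[1],q[0])).round(1))
s=r.state();print(R.from_rotvec(s['ee_rot']).as_matrix().round(3))
E
```

```text
{'fx': 552.1033749163911, 'fy': 552.1033749163911, 'cx': 323.5608683493363, 'cy': 239.68246223834217}
top 291.1 241.6 [25.4  5.6] 88 [525.   71.2  88. ] len 39.1 yaw 78.6
top 291.1 241.6 [25.4  5.6] 95 [523.5  70.9  95. ] len 38.8 yaw 78.6
top 291.1 241.6 [25.4  5.6] 107 [520.9  70.4 107. ] len 38.3 yaw 78.6
top 354.7 247.9 [ 6.2 25.7] 88 [506.9 -25.2  88. ] len 39.8 yaw 167.4
top 354.7 247.9 [ 6.2 25.7] 95 [505.5 -24.7  95. ] len 39.5 yaw 167.4
top 354.7 247.9 [ 6.2 25.7] 107 [503.2 -23.8 107. ] len 38.9 yaw 167.4
top 224.0 234.5 [26.2  6.4] 88 [545.  173.3  88. ] len 40.5 yaw 80.2
top 224.0 234.5 [26.2  6.4] 95 [543.3 172.2  95. ] len 40.2 yaw 80.2
top 224.0 234.5 [26.2  6.4] 107 [540.5 170.2 107. ] len 39.6 yaw 80.2
scene 333.6 275.9 [12.6 26.2] 88 [508.1 -18.   88. ] len 43.6 yaw 166.7
scene 333.6 275.9 [12.6 26.2] 95 [504.1 -24.4  95. ] len 43.1 yaw 166.7
scene 333.6 275.9 [12.6 26.2] 107 [497.2 -35.2 107. ] len 42.2 yaw 166.7
scene 314.0 242.6 [23.8  8.3] 88 [523.6  73.   88. ] len 66.5 yaw 76.0
scene 314.0 242.6 [23.8  8.3] 95 [519.4  65.6  95. ] len 65.7 yaw 76.0
scene 314.0 242.6 [23.8  8.3] 107 [512.1  52.8 107. ] len 64.2 yaw 76.0
scene 297.1 211.2 [21.5  7.8] 88 [543.  171.5  88. ] len 70.5 yaw 75.9
scene 297.1 211.2 [21.5  7.8] 95 [538.6 162.9  95. ] len 69.7 yaw 75.9
scene 297.1 211.2 [21.5  7.8] 107 [530.9 148.  107. ] len 68.2 yaw 75.9
[[-0.975  0.222 -0.   ]
 [ 0.222  0.975 -0.002]
 [ 0.    -0.002 -1.   ]]
```

```bash
python3 -m creep '[[[8,-5,-2.6,-0.5,0,0,0],[7,-10,-5.2,-1,0,0,0],[6,-15,-7.8,-1.5,0,0,0],[5,-20,-10.4,-2,0,0,0],[5,-25,-13,-2,0,0,0]]]' 40; python3 -c "
from h import *
s=r.state();print(s['joints'],s['tool_pos'],s['ee_rot'],s['force'])"
```

```text
time_s: 0.72
tool_pos: [360.4, 450.3, 251.5]
ee_rot: [0.351, 3.122, 0.001]
force: [0.7, 0.6, -0.1]
finger_gap: 0.581
grasp_force: 0.0
[-0.97462418  0.49960383  0.04588935  1.70450602 -0.02726087  0.93773056
  0.42889212] [360.42296811 450.30178782 251.46004669] [3.50617416e-01 3.12177717e+00 5.04939112e-04] [ 0.70777905  0.64926045 -0.09364398]
```

```bash
python3 -m creep '[[[5,-3,-4.5,0,0,0,0],[5,-6,-9,0,0,0,0],[5,-9,-13.5,1,0,0,0],[5,-12,-18,1,0,0,0],[5,-14.3,-22.4,1,0,0,0]]]' ; python3 -m creep '[[[5,-2,-4,0,0,0,0],[5,-4,-8,0.5,0,0,0],[5,-6,-12,1,0,0,0],[5,-8,-16,1.5,0,0,0],[5,-10.2,-20.7,3,0,0,0]]]';python3 - <<'E'
from h import *
s=r.state();print(s['joints'],s['tool_pos'])
m=r.camera_model('wrist');im=r.get_image('wrist');cv2.imwrite('pics/w1.png',im)
print({k:v for k,v in m.items()})
for c in yellow(im):
    (u,v),sz,a=cv2.minAreaRect(c);print(u,v,sz,a,onz('wrist',u,v,107,m),onz('wrist',u,v,95,m))
E
```

```text
time_s: 1.35
tool_pos: [449.4, 199.3, 241.0]
ee_rot: [-0.352, -3.122, 0.001]
force: [1.4, 0.2, -0.1]
finger_gap: 0.586
grasp_force: 0.0
time_s: 1.98
tool_pos: [503.1, -23.8, 211.4]
ee_rot: [0.348, 3.121, 0.001]
force: [0.2, 0.1, 0.2]
finger_gap: 0.584
grasp_force: 0.0
[-0.07715343  0.44837112  0.09778891  1.9453444  -0.0629824   0.74916837
  1.40551217] [503.14775044 -23.84184685 211.40617385]
{'fx': 376.0314871410995, 'fy': 376.0314871410995, 'cx': 324.735671335124, 'cy': 241.3086791146319, 'cam_to_world': array([[ 2.21186131e-01, -9.28018402e-01, -2.99764143e-01,
         4.26720941e+02],
       [ 9.75230514e-01,  2.10938782e-01,  6.65603053e-02,
        -6.32967310e+00],
       [ 1.46269513e-03, -3.07061356e-01,  9.51688596e-01,
         3.54005570e+02],
       [ 0.00000000e+00,  0.00000000e+00,  0.00000000e+00,
         1.00000000e+00]])}
26.611148834228516 318.0841979980469 (82.38748168945312, 21.858776092529297) 41.53177261352539 [ 513.81835301 -251.29684077  107.        ] [ 518.04971079 -263.19781133   95.        ]
463.4672546386719 230.9849395751953 (14.573062896728516, 57.29277420043945) 88.15238952636719 [518.33055496  70.64337922 107.        ] [522.78112409  74.38287638  95.        ]
598.0 224.5 (19.0, 74.0) 90.0 [534.04695298 160.5623429  107.        ] [539.2610546  168.67027421  95.        ]
322.4999694824219 235.5 (60.99999237060547, 12.999998092651367) 90.0 [500.09472266 -24.17512446 107.        ] [503.6593604 -25.0420904  95.       ]
```

View pics/w1.png

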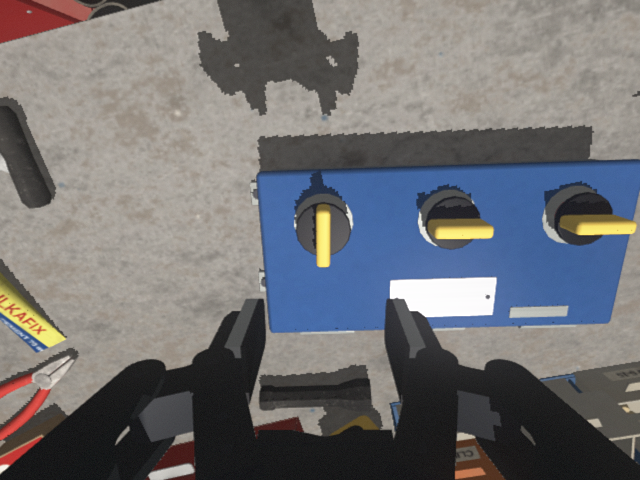

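The wrist view shows the open wing at (322,235) and the two shut ones at (463,231) and (598,224). The open wing is within about 1 mm of the tool axis and lies between the fingers.

```bash
python3 -m creep '[[[4,0,-0.1,3,0,0,0],[4,0,-0.1,6,0,0,0],[4,0,-0.1,9,0,0,0],[4,0,-0.1,11,0,0,0],[4,0,-0.1,12.4,0,0,0]]]' ; python3 -m creep '[[[0.5,0,0,0,0,0,0],[0.5,0,0,0,0,0,0],[0.5,0,0,0,0,0,0],[0.5,0,0,0,0,0,0],[0.5,0,0,0,0,0,0]]]' 50
```

```text
time_s: 2.65
tool_pos: [501.5, -23.9, 86.2]
ee_rot: [-0.351, -3.12, 0.0]
force: [-0.3, 0.4, -0.2]
finger_gap: 0.468
grasp_force: 0.0
time_s: 3.28
tool_pos: [502.2, -24.5, 87.7]
ee_rot: [0.352, 3.121, -0.001]
force: [-0.8, -2.2, 1.7]
finger_gap: 0.1
grasp_force: 53.2
```

```bash
python3 -m creep '[[[0.5,0,0,0.4,0,0,0],[0.5,0,0,0.8,0,0,0],[0.5,0,0,1.1,0,0,0],[0.5,0,0,1.35,0,0,0],[0.5,0,0,1.35,0,0,0]]]'
```

```text
time_s: 3.9
tool_pos: [502.3, -24.4, 74.0]
ee_rot: [0.351, 3.122, -0.0]
force: [-2.3, -3.5, 7.8]
finger_gap: 0.101
grasp_force: 54.2
```

```bash
python3 -m creep '[[[0.5,0,0,0,0,0,0.16],[0.5,0,0,0,0,0,0.32],[0.5,0,0,0,0,0,0.48],[0.5,0,0,0,0,0,0.64],[0.5,0,0,0,0,0,0.8]]]'; python3 -c "
from h import *
s=r.state();print(s['moment'],s['force'])"
```

```text
time_s: 4.53
tool_pos: [502.9, -24.0, 74.2]
ee_rot: [1.545, 2.734, 0.001]
force: [-1.8, -2.1, 7.8]
finger_gap: 0.101
grasp_force: 54.2
[-0.45118572  0.43851749  0.00865295] [-1.84557128 -2.05993025  7.83514547]
```

```bash
python3 -m creep '[[[0.5,0,0,0,0,0,0.16],[0.5,0,0,0,0,0,0.32],[0.5,0,0,0,0,0,0.48],[0.5,0,0,0,0,0,0.64],[0.5,0,0,0,0,0,0.76]]]';  python3 -m creep '[[[0.5,0,0,0,0,0,0],[0.5,0,0,0,0,0,0],[0.5,0,0,0,0,0,0],[0.5,0,0,0,0,0,0],[0.5,0,0,0,0,0,0]]]'; python3 -c "
from h import *
s=r.state();print(s['moment'],s['force'],R.from_rotvec(s['ee_rot']).as_matrix().round(3))"
```

```text
time_s: 5.15
tool_pos: [503.5, -24.0, 74.3]
ee_rot: [2.447, 1.967, 0.003]
force: [-0.4, -1.4, 8.2]
finger_gap: 0.102
grasp_force: 54.2
time_s: 5.78
tool_pos: [503.5, -24.0, 74.3]
ee_rot: [2.443, 1.972, 0.003]
force: [-0.6, -1.9, 8.6]
finger_gap: 0.104
grasp_force: 54.2
[-0.30273499  0.18610905 -0.07506175] [-0.64261614 -1.88628573  8.58788101] [[ 0.211  0.977  0.003]
 [ 0.977 -0.211 -0.   ]
 [ 0.     0.003 -1.   ]]
```

```bash
python3 -m creep '[[[0.5,0,0,-0.2,0,0,0],[0.5,0,0,-0.4,0,0,0],[0.5,0,0,-0.6,0,0,0],[0.5,0,0,-0.7,0,0,0],[0.5,0,0,-0.7,0,0,0]]]'; python3 -c "
from h import *
s=r.state();print(s['moment'],s['force'])"
```

```text
time_s: 6.4
tool_pos: [503.4, -24.0, 80.9]
ee_rot: [2.443, 1.972, 0.002]
force: [1.6, -0.7, 2.9]
finger_gap: 0.102
grasp_force: 53.4
[-0.32128244 -0.35863611 -0.02998138] [ 1.5719619  -0.66292293  2.85709155]
```

```bash
python3 -m creep '[[[1.5,0,0,0,0,0,0],[2.5,0,0,0,0,0,0],[3.5,0,0,0,0,0,0],[4,0,0,0,0,0,0],[4,0,0,0,0,0,0]]]'; python3 -m creep '[[[4,0,0,-2,0,0,0],[4,0,0,-4,0,0,0],[4,0,0,-7,0,0,0],[4,0,0,-10,0,0,0],[4,0,0,-14,0,0,0]]]'
python3 - <<'E'
from h import *
m=r.camera_model('wrist');im=r.get_image('wrist')
t=r.get_image('top')[180:290,190:400];s=r.get_image('scene')[180:340,250:420]
for c in yellow(im)+[]:
    (u,v),sz,a=cv2.minAreaRect(c);print(u,v,sz,a,onz('wrist',u,v,100,m))
c=np.zeros((600,800,3),np.uint8)
a=cv2.resize(t,None,fx=1.9,fy=1.9);b=cv2.resize(s,None,fx=2.3,fy=2.3);w=cv2.resize(im,(400,300))
c[:a.shape[0],:a.shape[1]]=a;c[:b.shape[0],405:405+b.shape[1]]=b[:,:395];c[300:,:400]=w
cv2.imwrite('pics/chk.png',c)
E
```

```text
time_s: 7.02
tool_pos: [502.1, -24.0, 80.8]
ee_rot: [-2.445, -1.973, 0.0]
force: [-1.0, -0.2, 0.4]
finger_gap: 0.467
grasp_force: 0.0
time_s: 7.65
tool_pos: [501.4, -23.9, 221.4]
ee_rot: [-2.444, -1.972, 0.002]
force: [1.0, 0.6, 0.8]
finger_gap: 0.47
grasp_force: 0.0
327.4999694824219 230.0 (57.99999237060547, 12.999998092651367) 90.0 [503.85246712 -21.63921406 100.        ]
632.5 162.0 (24.0, 13.0) 90.0 [719.64583867 -18.432172   100.        ]
324.5 86.5 (67.0, 15.0) 90.0 [522.35750235  73.85095367 100.        ]
```

View pics/chk.png

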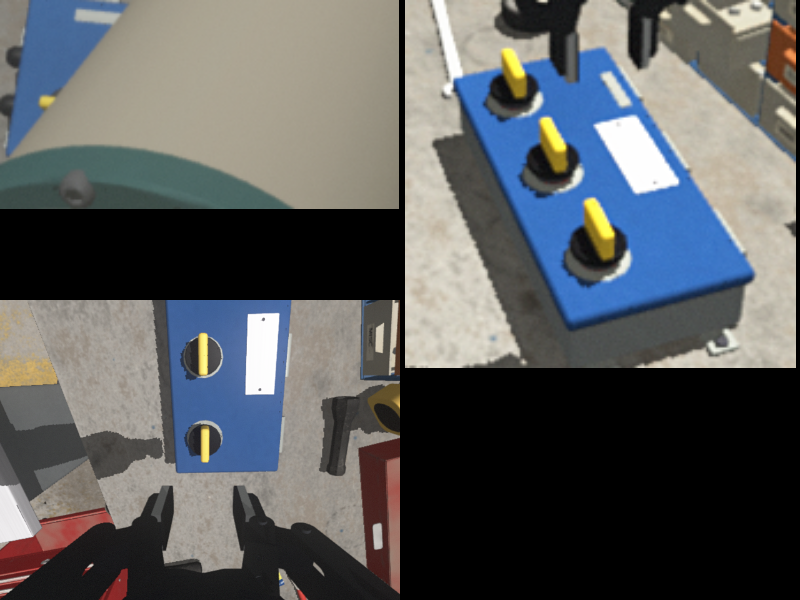

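The scene crop, with the treated fastener at (597,235), shows all three wings along the row at the same height. No red band shows any more, and the gripper is clear. In the wrist view the wing at (205,440) is in line with its neighbour at (203,355).

```bash
python3 -c "
from cell import r
print(r.finish_job())"
```

```text
the job is handed in; nothing more can be done
None
```

I pressed the open fastener down, turned it a quarter turn clockwise and let go; the last pictures show it down in line with the other two, which are still fastened, and the job is handed in (about 8 s on the robot's clock).

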